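# Fit a spool to a valve body and lock its keeper

## Task

Take the brass spool from the rack and slide it, plain end first and stem outward, all the way home into the bore of the tilted aluminium valve body. Then swing the red keeper shut round its stem until it clicks into its detent, and let go. The keeper may be standing across the bore at first, so push it aside if it is in the way; leave the other spools and everything else on the bench where they are.

Things in the scene. Friction and masses are not known exactly. Their poses are not given: they have to be found in the camera images.
- valve_body: Bare aluminium block, 104 (x) x 100 (y) x 75 mm (z), on a blue stand (foot 170 x 130 mm), tilted 30 degrees. Origin: centre of its underside, 52 mm above the bench. z is the bore's axis and points out of the mouth, up and leaning roughly to the robot; +x runs up the sloping top face; y is level. Blind bore at the middle of the top face: 23.4 mm diameter, 63.5 mm deep, mouth chamfered 3 mm.
- bore_mouth (a point): Centre of the bore's mouth, on the block's top face (valve_body x = y = 0, z = 75 mm).
- keeper (a joint): Angle of the red keeper, rad. 0 = shut in its detent (a sprung ball it rides over from 0.18 to 0.05, some 3 N at the post); it grows as it opens, to 1.75. Friction keeps it where it is left. It turns parallel to the top face: shut it points along valve_body -x, notch round the spool's stem; at 1.57 along +y. Below about 0.9 it blocks the bore.
- keeper_pivot (a point): The keeper's pivot, on the top face at valve_body x = 40, y = 0, z = 75 mm. The keeper is a plate 5 mm thick, 2.5 to 7.5 mm above the face, 29 mm wide, reaching 86 mm from the pivot; its notch, 40 mm from the pivot, opens on the side it closes towards. It can only pass over a spool that is fully home.
- keeper_post (a point): Top end of the keeper's black round post, the thing to pinch or push: 12 mm diameter, 30 mm tall, standing at right angles to the top face (along valve_body z) 75 mm from the pivot; this point is 37.5 mm above the face. Shut, it stands at valve_body x = -35, y = 0.
- rack: Fixed black spool rack, 182 (x) x 62 (y) x 33 mm, with three 30 mm holes in a row along its x axis at x = -56, 0 and +56 mm, floor 8 mm above the bench. Origin: centre of its underside, on the bench. Each hole holds one spool, standing upright; which is where varies.
- brass_spool: The spool to fit: brass, land 22 mm diameter and 62 mm long (two grooves, chamfered plain end), then a stem 12 mm diameter and 42 mm long; 104 mm overall, about 130 g. Origin: centre of the plain end; z along its axis towards the stem. Fully home in the bore its shoulder is 1.5 mm below the block's face and its origin at valve_body z = 11.5 mm.
- steel_spool: Spare steel-grey spool, land 18 mm diameter, else as the brass one; stays in the rack.
- blue_spool: Spare blue spool, land 27 mm diameter, else as the brass one; stays in the rack.
- green_canister: Loose green gas canister, 84 mm diameter, 172 mm tall, standing. Origin: centre of its underside.
- screwdriver: Loose orange-handled screwdriver, 170 mm long, lying along its x axis, between rack and stand. Origin: about the middle of its underside.
- bit_tub: Loose black tub of drill bits, 60 mm diameter, 60 mm tall. Origin: centre of its underside.
- casting: Loose aluminium casting, 110 x 80 x 38 mm. Origin: centre of its underside.
- oil_jar: Loose amber jar, 64 mm diameter, 110 mm tall. Origin: centre of its underside.
- drill: Loose yellow and black cordless drill standing on its battery, 200 mm tall. Origin: centre of its underside.
Things that resemble listed ones, but are neither listed nor needed, are in the scene too. Of the things that look like the brass_spool, the smaller one is meant. Leave any brown look-alike of the part that bears valve_body alone.

How it is judged:
By the outcome, as a careful person would: the job done as asked, in the order asked, and still so for the second after the job is handed in, with the robot touching nothing.
It also fails if it takes over 72 s, if anything falls off the work surface, if the arm or the gripper's body presses on something with over 40 N, if the wrist force passes 120 N, or if a joint passes its speed limit or range.

## Robot

A 6-joint arm with a two-finger parallel gripper is mounted at the origin on the work surface. World frame = base frame: x ahead of the robot, y to its left, z up, the work surface at z = 0. Lengths are in mm, angles in rad, forces in N, time in s.
With the tool pointing down it reaches from about 325 to 775 mm from the base axis. Payload 5.5 kg.
Tool frame: the origin (TCP) lies at the very end of the fingers, on their centre line; the grasp point (between the pads) lies 19 mm behind it (arm.grip_depth is the distance from the TCP to the grasp point, in mm); z points along the fingers, y is the line along which they close (so a half turn about z gives the same grasp; the last joint's range is limited). The gripper opens to 85 mm and grips with 20 to 120 N. Pads are 22 mm wide; open, the fingers measure 114 mm over their backs; the gripper's body (76 mm by 85 mm) begins 54 mm behind the grasp point. The pads swing forward as they close: fully open they stand 13 mm farther back than shut.
Start: joints at [-1.207, 0.091, 1.231, -0, 1.82, -0.057], TCP at [245.096, -547.672, 231.275] pointing down, gripper open.
Joint ranges: [-2.87, 2.87], [-0.86, 2.18], [0.17, 2.46], [-1.51, 4.65], [0.06, 2.69], [-2.65, 2.65]. Speed limits (rad/s): [2.57, 2.57, 3.01, 3.14, 3.14, 3.14].

## Interface

Orientations are given as a rotation vector (axis times angle).
In Python, from workcell import arm, grab_frame, camera_info, ticket, recognise, masks_of gives the robot as it stands.
- The arm moves only by the shell command python3 -m handwheel 'ROWS' [FORCE]. ROWS is JSON, a list of rows, each a list of 5 numbers: the shift along the tool's x, y, z as a fraction of full scale, then the turn about the tool's z as a fraction of full scale, then the finger opening in mm, from 0 to 85.4. In form: [[x, y, z, spin, jaw], ...]. A call has 1 to 12 rows; each row shifts and turns the commanded pose from where the row before left it, along the tool's axes as they then stand; what a row does not reach is not made up. Full scale, the value 1, is 0.03 m for a shift and 0.1 rad for a turn. A row lasts 1/8 s, in which the tool goes at most 62.5 mm and 10.7 degrees, less where a joint would pass 70% of its speed; a pose out of reach is approached as far as the arm can. A call with a number of a shift or a turn outside -1 to 1 is refused whole. A call with a gripper value outside its range is refused whole. The fingers move at their own pace and stop on an object; FORCE is the grip in N (left out, the last holds). Time passes only in rows, so rows that do not move let the fingers close. It gives the time, the measured TCP pose, the force, the opening and the grip force at its end, in the units of the state.
- arm.get_state(): the state, without advancing time (a new reading comes with each control period).
- grab_frame(name): name is "scene" or "top" or "wrist"; returns (picture, depth): 480x640x3 uint8, blue, green, red; 480x640 float32, mm along the optical axis (not along the pixel's ray), 0 where there is no reading.
- camera_info(name): a dict with "fovy" (degrees; the focal length in pixels is half the picture's height over the tangent of half this angle, whatever the lens; pixels are square), "cx", "cy" (the principal point, pixels), "dist_coeffs" ([k1, k2, p1, p2, k3] as OpenCV has them; the pictures are not rectified), "R" (3x3) and "t" (3): a world point X has camera coordinates R X + t. Camera axes: x right, y down, z forward; pixel columns grow to the right and rows downward; lengths in mm; the calibration is good to about 2 mm. A picture is of the moment at which its call begins: read the wrist's pose just before it. camera_info takes no time and is no camera call; for the wrist camera it gives the pose at the moment of the call.
- ticket.close_job(): hands the job in; it is judged then, once.
Trained networks look in the newest picture that a camera, given by its name, has taken for a name from the list of things; names that differ only in an ending like _2 or _b are one class to them, and where a whole thing is asked for, a point or a joint stands for the part that bears it (a point fixed in the world has none). Each returns a list of dicts, best first, with "conf" (0 to 1); they miss things now and then, are a little off and sometimes report something else, mostly with a low value. They report only what shows in the picture. A call takes as long as a camera call. They do not tell look-alikes from the thing itself.
- recognise(camera, thing): "bbox" ([left, top, width, height] in pixels, round what is visible of it).
- masks_of(camera, thing): "pixels" (480x640 bool, what is visible of it) and "bbox" ([left, top, width, height] in pixels, round what is visible of it).
The state is a dict: "time_s": time; "q": joint angles; "joint_vel": joint speeds; "joint_efforts": joint torques, N m; "position": TCP position; "orientation": TCP orientation; "ft_force": force on the tool from outside, world axes, zero at the start; "wrist_torque": the same for the moment, N m; "width": finger opening in mm; "gripper_force": force on a finger pad.
Only numpy, scipy, OpenCV 4.12 (cv2) and the standard library are available. Lean on these libraries where they do the work, as an engineer would, in place of code of your own. Each camera call takes 0.05 s, during which the arm holds its last target. There are 200 camera calls.

## Working session

There is one attempt and no reset: what is moved stays moved. The work goes in short steps, Python scripts to look and compute and a shell command to move; the robot and the scene stay as the last step left them, time stands still between calls to the robot, and variables do not carry over. Pictures are saved under pics/ and viewed, at most 10 in all, crops included, and the job is handed in when it is done.

```bash
ls; mkdir -p pics; python3 - <<'E'
from workcell import arm, grab_frame, camera_info, recognise
import cv2,numpy as np
ims=[]
for c in ("scene","top"):
    im,d=grab_frame(c); np.savez(f"pics/{c}0.npz",im=im,d=d); cv2.imwrite(f"pics/{c}0.png",im)
    i=camera_info(c); print(c,i)
    for t in ("brass_spool","valve_body","keeper","rack","keeper_post","keeper_pivot"):
        print(t,[(r["conf"],r["bbox"]) for r in recognise(c,t)])
print(arm.get_state())
E
```

```text
pics
scene {'fovy': 48.69082696658363, 'cx': 320.0126050043272, 'cy': 238.07436242208138, 'dist_coeffs': array([-0.10677265,  0.        ,  0.        ,  0.        ,  0.        ]), 'R': array([[-0.80191147,  0.59721172,  0.01661822],
       [ 0.3533308 ,  0.49650085, -0.79287089],
       [-0.48176275, -0.62994053, -0.60916302]]), 't': array([ 377.46265629, -119.57658253, 1340.63801619])}
brass_spool [(0.61, [390.4, 276.6, 19.1, 64.6]), (0.58, [345.9, 268.9, 14.3, 39.8]), (0.53, [271.8, 248.1, 51.4, 32.9])]
valve_body [(0.74, [201.2, 176.2, 77.1, 55.6]), (0.33, [438.3, 351.2, 60.0, 50.8])]
keeper [(0.74, [227.8, 179.4, 44.4, 26.5]), (0.63, [325.0, 121.1, 23.3, 18.7]), (0.47, [269.9, 287.9, 101.8, 61.8])]
rack [(0.83, [270.0, 290.3, 101.6, 58.3])]
keeper_post [(0.69, [224.4, 182.3, 44.5, 22.3]), (0.67, [322.7, 120.1, 26.4, 15.4])]
keeper_pivot [(0.55, [225.0, 184.8, 48.9, 21.7]), (0.44, [327.3, 122.6, 24.4, 16.1])]
top {'fovy': 48.478505793376364, 'cx': 321.8831421415529, 'cy': 249.64072450978756, 'dist_coeffs': array([0.00912829, 0.        , 0.        , 0.        , 0.        ]), 'R': ar
[... 725 characters left out ...]
29.8])]
{'time_s': 0.7, 'q': array([-1.20670929e+00,  9.10767241e-02,  1.23065364e+00,  2.70035538e-05,
        1.81979188e+00, -5.66883441e-02]), 'joint_vel': array([-0.00073514, -0.00066253, -0.00027034,  0.0006586 ,  0.00153769,
        0.00014235]), 'joint_efforts': array([ 9.81717203e-04, -4.58299577e+01, -4.17998457e+01,  5.49516358e-05,
        3.09635552e-04, -3.22370090e-05]), 'position': array([ 245.10424924, -547.68485891,  231.31536057]), 'orientation': array([3.07225430e+00, 6.56083780e-01, 5.75543078e-05]), 'ft_force': array([ 0.2667969 , -0.674089  ,  0.47968663]), 'wrist_torque': array([-0.03210564,  0.0176685 ,  0.02222426]), 'gripper_force': 0.0, 'width': 85.58118868579442}
```

View pics/scene0.png

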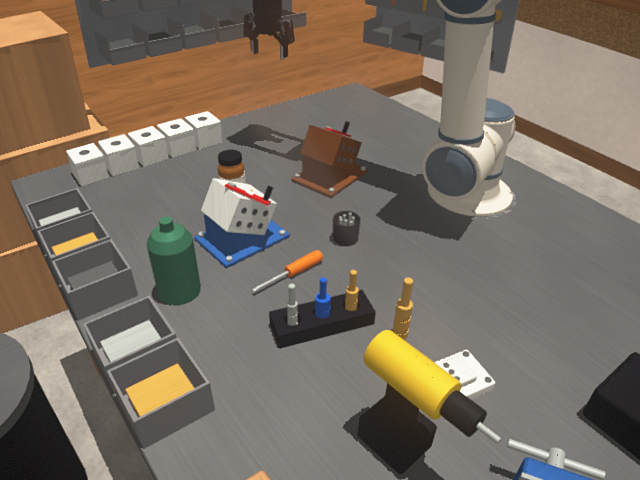

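View pics/top0.png

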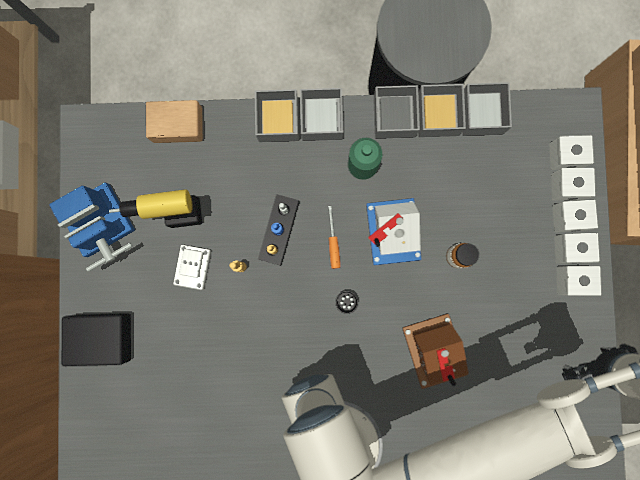

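```bash
cat > h.py <<'E'
import numpy as np,cv2
from workcell import arm,grab_frame,camera_info,recognise,masks_of
from scipy.spatial.transform import Rotation as Ro
def K(i):
    f=240/np.tan(np.radians(i["fovy"]/2)); return np.array([[f,0,i["cx"]],[0,f,i["cy"]],[0,0,1]])
def cloud(d,i):
    v,u=np.mgrid[:480,:640]
    n=cv2.undistortPoints(np.stack([u,v],-1).reshape(-1,1,2).astype(float),K(i),i["dist_coeffs"]).reshape(480,640,2)
    P=np.dstack([n*d[...,None],d])
    W=(P-i["t"])@i["R"]; W[d<=0]=np.nan; return W
def proj(X,i):
    return cv2.projectPoints(np.float64(X).reshape(-1,1,3),cv2.Rodrigues(i["R"])[0],np.float64(i["t"]),K(i),i["dist_coeffs"])[0].reshape(-1,2)
E
python3 - <<'E'
from h import *
out=[]
for c,(u,v) in (("scene",(240,210)),("top",(395,232)),("scene",(345,300)),("top",(258,250))):
    z=np.load(f"pics/{c}0.npz"); im=z["im"]; 
    out.append(cv2.resize(im[v-40:v+40,u-52:u+52],(400,300),interpolation=cv2.INTER_CUBIC))
cv2.imwrite("pics/crop1.png",np.vstack([np.hstack(out[:2]),np.hstack(out[2:])]))
for c in("scene","top"):
    z=np.load(f"pics/{c}0.npz"); W=cloud(z["d"],camera_info(c))
    pts={"scene":[(240,210),(352,277),(355,300),(323,290),(292,290),(403,300),(250,220),(320,330)],"top":[(410,245),(399,234),(390,225),(272,249),(238,266),(276,228),(284,208),(372,260),(395,150)]}[c]
    for p in pts: print(c,p,np.round(W[p[1],p[0]]))
    # plane of body
    u0,v0,u1,v1={"scene":(200,175,278,232),"top":(366,196,424,260)}[c]
    sub=W[v0:v1,u0:u1].reshape(-1,3); im=z["im"][v0:v1,u0:u1].reshape(-1,3).astype(int)
    sat=im.max(1)-im.min(1); m=(sat<40)&(im.min(1)>90)&(sub[:,2]>60)&np.isfinite(sub[:,0]); S=sub[m]
    best=None;rng=np.random.default_rng(0)
    for _ in range(3000):
        a=S[rng.choice(len(S),3,0)]; n=np.cross(a[1]-a[0],a[2]-a[0]); l=np.linalg.norm(n)
        if l<100: continue
        n/=l; n*=np.sign(n[2])
        if abs(n[2]-.866)>.1: continue
        q=abs((S-a[0])@n)<2
        if best is None or q.sum()>best.sum(): best=q
    if best is None: continue
    T=S[best]; cn=T.mean(0); n=np.linalg.svd(T-cn)[2][2]; n*=np.sign(n[2]); print(c,"plane",len(S),best.sum(),cn,n,np.degrees(np.arctan2(n[1],n[0])),np.degrees(np.arccos(n[2])))
E
```

```text
scene (240, 210) [ 591. -109.  115.]
scene (352, 277) [528. 167. 104.]
scene (355, 300) [520. 170.  47.]
scene (323, 290) [580. 153.  91.]
scene (292, 290) [633. 137. 107.]
scene (403, 300) [488. 254.  95.]
scene (250, 220) [ 567. -116.   76.]
scene (320, 330) [600. 172.  20.]
scene plane 2375 343 [ 552.14679592 -167.50628879  117.37268758] [-0.49217074 -0.02643662  0.87009716] -176.92535004187607 29.530067637661435
top (410, 245) [ 520. -193.  100.]
top (399, 234) [ 549. -167.   94.]
top (390, 225) [ 568. -140.  136.]
top (272, 249) [521. 159.  74.]
top (238, 266) [479. 245.  90.]
top (276, 228) [573. 146.  96.]
top (284, 208) [627. 126.  77.]
top (372, 260) [ 489. -104.   -1.]
top (395, 150) [ 790. -177.   -1.]
top plane 1770 671 [ 545.53571309 -169.32407688  115.75786694] [-0.49943614 -0.05970612  0.86429088] -173.18281176541257 30.1981685938972
```

View pics/crop1.png

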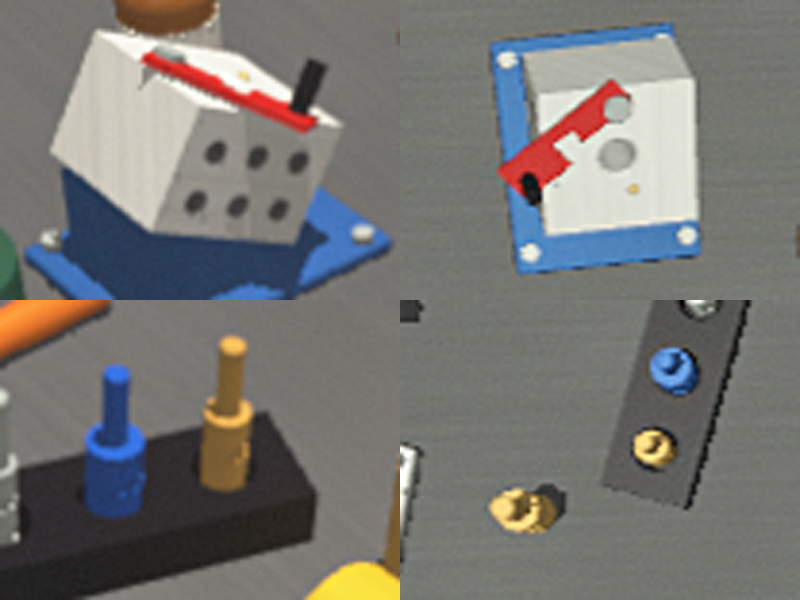

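The rack's brass spool is at top (272,249), scene (352,290). The taller loose look-alike is at top (238,266), scene (403,305). The rack one is smaller and is in the rack, so it is the one meant. The aluminium body on the blue stand, top (395,230), is the target rather than the brown one at (437,350). The keeper stands at about 0.76 rad with its post at top px (377,242), so it partly blocks the bore at (399,233).

```bash
python3 -m handwheel '[[0,0,-0.6,0.82,40],[0,0,-0.6,0.82,40],[0,0,-0.6,0.82,40],[0,0,-0.6,0.82,40]]' && python3 -m handwheel '[[0.75,-0.98,0,0,40],[0.75,-0.98,0,0,40],[0.75,-0.98,0,0,40],[0.75,-0.98,0,0,40],[0.75,-0.98,0,0,40],[0.75,-0.98,0,0,40],[0.75,-0.98,0,0,40],[0.75,-0.98,0,0,40],[0.75,-0.98,0,0,40],[0.75,-0.98,0,0,40],[0.75,-0.98,0,0,40],[0.75,-0.98,0,0,40]]' && python3 -m handwheel '[[0,0,0,0,40],[0,0,0,0,40]]'
python3 - <<'E'
from h import *
i=camera_info("wrist"); im,d=grab_frame("wrist"); np.savez("pics/w1.npz",im=im,d=d,**i); cv2.imwrite("pics/w1.png",im)
print(i); s=arm.get_state(); print(s["position"],Ro.from_rotvec(s["orientation"]).as_matrix())
E
```

```text
time_s: 1.2
position: [245.1, -547.6, 303.9]
orientation: [3.138, 0.141, 0.0]
ft_force: [0.3, 0.6, 0.8]
width: 40.3
gripper_force: 0.0
time_s: 2.7
position: [481.8, -170.3, 303.5]
orientation: [3.138, 0.146, 0.001]
ft_force: [1.0, -0.5, -0.1]
width: 40.0
gripper_force: 0.0
time_s: 2.95
position: [481.1, -171.7, 303.3]
orientation: [3.138, 0.146, -0.0]
ft_force: [0.0, -0.3, 0.5]
width: 39.9
gripper_force: 0.0
{'fovy': 62.45735583119029, 'cx': 313.0100125384511, 'cy': 241.96395349583727, 'dist_coeffs': array([-0.01575793,  0.        ,  0.        ,  0.        ,  0.        ]), 'R': array([[ 9.22665120e-02, -9.95733859e-01,  9.86646515e-04],
       [-9.49776671e-01, -8.77103917e-02,  3.00385024e-01],
       [-2.99017000e-01, -2.86525723e-02, -9.53817521e-01]]), 't': array([-216.57439793,  381.62181886,  587.05443073])}
[ 480.91113924 -171.99007798  303.34981465] [[ 9.95758084e-01  9.20099356e-02 -9.73561525e-05]
 [ 9.20098906e-02 -9.95758015e-01 -3.95434598e-04]
 [-1.33327081e-04  3.84799469e-04 -9.99999917e-01]]
```

View pics/w1.png

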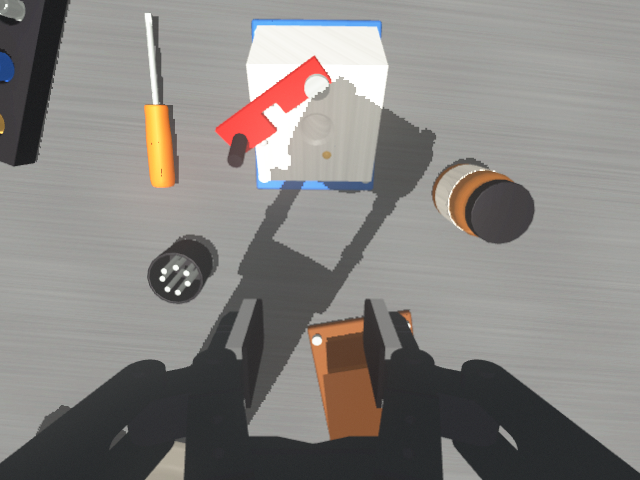

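```bash
cat > body.py <<'E'
from h import *
from scipy.optimize import least_squares
def fit(W,psi,label):
    z=np.array([-.5*np.cos(psi),-.5*np.sin(psi),np.sqrt(.75)]); x=np.array([np.sqrt(.75)*np.cos(psi),np.sqrt(.75)*np.sin(psi),.5]); y=np.cross(z,x)
    M0=np.array([551,-167,117.])
    P=(W-M0).reshape(-1,3); Q=P@np.stack([x,y,z],1)
    near=(abs(Q[:,0])<75)&(abs(Q[:,1])<75)&(abs(Q[:,2])<15)
    hist=np.histogram(Q[near,2],60,(-15,15)); h0=hist[1][hist[0].argmax()]+.25
    f=near&(abs(Q[:,2]-h0)<1.8); T=Q[f]
    A=np.c_[T[:,:2],np.ones(len(T))]; c=np.linalg.lstsq(A,T[:,2],rcond=None)[0]
    def edge(a,lo,hi,b):
        r=[]
        for k in np.arange(lo,hi,4):
            s=T[(T[:,b]>=k)&(T[:,b]<k+4)][:,a]
            if len(s)>5: r.append((k,s.min(),s.max()))
        return np.round(r,1)
    hole=near&(np.hypot(Q[:,0],Q[:,1])<25)&(Q[:,2]-h0<-3)
    print(label,"n",f.sum(),"offset",h0,"slope",c.round(4),"hole ctr",Q[hole].mean(0).round(1),hole.sum())
    return edge(1,-50,50,0),edge(0,-50,50,1),(x,y,z,M0)
if __name__=="__main__":
    d=np.load("pics/w1.npz"); i={k:d[k] for k in("R","t","dist_coeffs")}; i.update({k:float(d[k]) for k in("fovy","cx","cy")})
    W=cloud(d["d"],i); a,b,_=fit(W,np.radians(5.3),"wrist"); print("y edges per x\n",a,"\nx edges per y\n",b)
    for c in("top","scene"):
        W2=cloud(np.load(f"pics/{c}0.npz")["d"],camera_info(c)); fit(W2,np.radians(5.3),c)
    for p in[(317,128),(317,87),(238,158),(237,145),(330,150),(318,140),(317,117)]: print(p,W[p[1],p[0]].round(1))
E
python3 body.py
```

```text
wrist n 11153 offset 0.75 slope [-0.002  -0.0051  0.7034] hole ctr [-10.4  -1.4  -8.1] 257
y edges per x
 [[-50.  -50.7  48.5]
 [-46.  -50.4  48.1]
 [-42.  -50.8  48. ]
 [-38.  -50.3  48.3]
 [-34.  -50.8  47.9]
 [-30.  -51.1  48.3]
 [-26.  -50.6  47.8]
 [-22.  -50.9  48.2]
 [-18.  -50.7  48.1]
 [-14.  -51.1  38.3]
 [-10.  -51.2  37.3]
 [ -6.  -50.8  32.1]
 [ -2.  -51.4  31. ]
 [  2.  -51.3  33.8]
 [  6.  -50.9  36.6]
 [ 10.  -51.4  65.1]
 [ 14.  -51.5  58.2]
 [ 18.  -51.2  32.8]
 [ 22.  -51.3  47.6]
 [ 26.  -51.6  47.9]
 [ 30.  -51.8  47.9]
 [ 34.  -52.   47.7]
 [ 38.  -51.6  48. ]
 [ 42.  -51.7  47.4]
 [ 46.  -51.9  47.7]] 
x edges per y
 [[-50.  -54.4  50.1]
 [-46.  -54.4  50.3]
 [-42.  -54.   50.5]
 [-38.  -54.   50.3]
 [-34.  -54.   50.4]
 [-30.  -54.5  50.3]
 [-26.  -54.2  50.4]
 [-22.  -54.1  50.5]
 [-18.  -53.8  50.7]
 [-14.  -53.7  50.4]
 [-10.  -54.2  50.3]
 [ -6.  -53.9  53.1]
 [ -2.  -53.3  23.7]
 [  2.  -53.7  24.3]
 [  6.  -53.   51.4]
 [ 10.  -52.6  50.6]
 [ 14.  -53.4  51.1]
 [ 18.  -53.3  50.8]
 [ 22.  -53.2  50.6]
 [ 26.  -53.2  50.9]
 [ 30.  -52.8  51.1]
 [ 34.  -52.5  50.8]
 [ 38.  -53.3  50.9]
 [ 42.  -53.3  51. ]
 [ 46.  -53.2  51.2]]
top n 596 offset 2.75 slope [1.8000e-03 4.0000e-03 2.6469e+00] hole ctr [-2.2  0.1 -3.9] 83
scene n 343 offset 0.25 slope [-0.0017 -0.006   0.2076] hole ctr [-16.7  -1.3  -3.7] 5
(317, 128) [ 549.7 -169.9   91.6]
(317, 87) [ 578.8 -166.6  147.2]
(238, 158) [ 524.4 -113.1  148.1]
(237, 145) [ 533.  -110.3  138.8]
(330, 150) [ 533.4 -182.3  106.5]
(318, 140) [ 540.7 -171.4  109.5]
(317, 117) [ 558.8 -169.2   77.1]
```

The wrist picture shows the bore at px (317,128), the pivot at (316,87) and the post top at (238,158), so the keeper angle is about 0.95. I'll pinch the post and swing it open to about 1.45.

```bash
python3 -m handwheel '[[0.57,-0.63,0.6,0,40],[0.57,-0.63,0.6,0,40],[0.57,-0.63,0.6,0,40],[0,0,0.95,0,40],[0,0,0.95,0,40],[0,0,0.95,0,40],[0,0,0.95,0,40],[0,0,0.23,0,40],[0,0,0,0,40]]' && python3 -m handwheel '[[0,0,0,0,0],[0,0,0,0,0],[0,0,0,0,0],[0,0,0,0,0]]' 20
```

```text
time_s: 4.12
position: [526.9, -110.8, 128.7]
orientation: [3.138, 0.144, -0.0]
ft_force: [-0.2, -0.0, 0.3]
width: 40.3
gripper_force: 0.0
time_s: 4.62
position: [527.0, -109.6, 129.7]
orientation: [-3.137, -0.147, -0.001]
ft_force: [-3.7, 2.3, 4.2]
width: 11.1
gripper_force: 21.8
```

```bash
python3 -m handwheel '[[0.24,-0.145,-0.137,0,0],[0.24,-0.145,-0.137,0,0],[0.263,-0.072,-0.152,0,0],[0.263,-0.072,-0.152,0,0],[0,0,0,0,0]]' && python3 -m handwheel '[[0,0,0,0,40],[0,0,0,0,40],[0,0,-1,0,40],[0,0,-1,0,40],[0,0,-1,0,40],[0,0,-1,0,60],[0,0,-1,0,60]]'
python3 - <<'E'
from h import *
im,d=grab_frame("top"); np.savez("pics/top1.npz",im=im,d=d)
print([(r["conf"],r["bbox"]) for r in recognise("top","keeper")])
W=cloud(d,camera_info("top"))
# spool in rack, both cameras: brass coloured points
for c in("top","scene"):
    im,d=(im,d) if c=="top" else grab_frame(c)
    W=cloud(d,camera_info(c))
    hsv=cv2.cvtColor(im,cv2.COLOR_BGR2HSV); m=(hsv[...,0]>12)&(hsv[...,0]<28)&(hsv[...,1]>90)
    q=m&(abs(W[...,0]-522)<40)&(abs(W[...,1]-163)<40)&(W[...,2]>40)
    P=W[q]; print(c,q.sum(),"z",P[:,2].max())
    for lo,hi in((34,69),(72,120)):
        s=P[(P[:,2]>lo)&(P[:,2]<hi)]
        if len(s): print(lo,hi,len(s),s.mean(0).round(1),s.min(0).round(1),s.max(0).round(1))
    q=m&(abs(W[...,0]-485)<40)&(abs(W[...,1]-250)<40); print("lookalike top z",np.nanmax(W[q][:,2]))
    im2,d2=im,d
    b=cv2.cvtColor(im,cv2.COLOR_BGR2HSV)
    q=(b[...,0]>105)&(b[...,0]<130)&(b[...,1]>120)&(abs(W[...,0]-575)<35)&(abs(W[...,1]-147)<35)&(W[...,2]>40); s=W[q]; print("blue",s.mean(0).round(1),s.max(0).round(1))
E
```

```text
time_s: 5.25
position: [556.1, -92.9, 147.1]
orientation: [-3.136, -0.148, -0.001]
ft_force: [-3.5, 5.8, 4.5]
width: 10.8
gripper_force: 20.8
time_s: 6.12
position: [555.9, -94.8, 296.8]
orientation: [3.138, 0.145, 0.001]
ft_force: [-0.1, -0.6, 0.1]
width: 60.0
gripper_force: 0.0
[(0.91, [434.3, 349.1, 20.4, 37.2])]
top 63 z 114.50862537454998
34 69 14 [518.4 160.2  56.9] [512.5 153.2  43.4] [530.2 173.   68.7]
72 120 37 [522.1 161.7  94.2] [513.6 154.2  72. ] [531.9 168.3 114.5]
lookalike top z 140.12397553592174
blue [575.2 146.6  78.9] [589.3 161.5 116.8]
scene 300 z 112.45433479423745
34 69 154 [527.6 166.9  55.2] [513.5 151.1  40.2] [534.3 174.1  69. ]
72 120 115 [525.8 165.6  95. ] [518.7 156.4  72.4] [530.8 169.5 112.5]
lookalike top z 137.11945992181003
blue [580.7 152.9  71.1] [590.5 162.7 112.7]
```

```bash
python3 -m handwheel '[[-0.19,-0.875,0.12,0.12,60],[-0.19,-0.875,0.12,0,60],[-0.19,-0.875,0.12,0,60],[-0.19,-0.875,0.12,0,60],[-0.19,-0.875,0.12,0,60],[-0.19,-0.875,0.12,0,60],[-0.19,-0.875,0.12,0,60],[-0.19,-0.875,0.12,0,60],[-0.19,-0.875,0.12,0,60],[-0.19,-0.875,0.12,0,60],[0,0,0,0,60],[0,0,0,0,60]]'
python3 - <<'E'
from h import *
from scipy.optimize import least_squares
i=camera_info("wrist"); im,d=grab_frame("wrist"); W=cloud(d,i); cv2.imwrite("pics/w2.png",im)
s=arm.get_state(); print(s["position"],Ro.from_rotvec(s["orientation"]).as_matrix()[:,0])
print([(r["conf"],r["bbox"]) for r in recognise("wrist","brass_spool")])
hsv=cv2.cvtColor(im,cv2.COLOR_BGR2HSV); m=(hsv[...,0]>12)&(hsv[...,0]<28)&(hsv[...,1]>90)
P=W[m&(abs(W[...,0]-522)<40)&(abs(W[...,1]-161)<40)&(W[...,2]>36)]
for lo,hi,r in((38,66,11),(74,110,6)):
    q=P[(P[:,2]>lo)&(P[:,2]<hi)]
    f=least_squares(lambda c:np.hypot(q[:,0]-c[0],q[:,1]-c[1])-r,[522,161],loss="soft_l1"); print(lo,len(q),f.x.round(1),abs(f.fun).mean())
q=P[P[:,2]>110]; print("end",len(q),q.mean(0))
T=W[m&(abs(W[...,0]-480)<40)&(abs(W[...,1]-250)<40)]; print(T.max(0) if len(T) else None)
# keeper open check in top
z=np.load("pics/top1.npz"); h2=cv2.cvtColor(z["im"],cv2.COLOR_BGR2HSV)
mm=((h2[...,0]<6)|(h2[...,0]>174))&(h2[...,1]>150); Wt=cloud(z["d"],camera_info("top")); q=Wt[mm&(Wt[...,2]>90)&(abs(Wt[...,0]-570)<70)&(abs(Wt[...,1]+130)<90)]
print("keeper",len(q),q.min(0).round(),q.max(0).round())
E
```

```text
time_s: 7.78
position: [477.6, 162.0, 258.8]
orientation: [3.138, 0.127, -0.002]
ft_force: [-0.3, -0.0, -0.6]
width: 60.0
gripper_force: 0.0
[477.72945687 161.81554263 259.11087315] [ 9.96794899e-01  7.99965076e-02 -6.99122304e-04]
[(0.68, [307.2, 138.8, 28.1, 30.7]), (0.62, [177.8, 172.4, 64.9, 52.8])]
38 37 [523.5 159.1] 0.17994710541751371
74 56 [523.9 158.9] 0.20868959133421308
end 199 [524.14766138 159.08991067 111.59803763]
[496.33573692 288.21754102 135.70881393]
keeper 10 [550. -86. 132.] [558. -81. 163.]
```

View pics/w2.png

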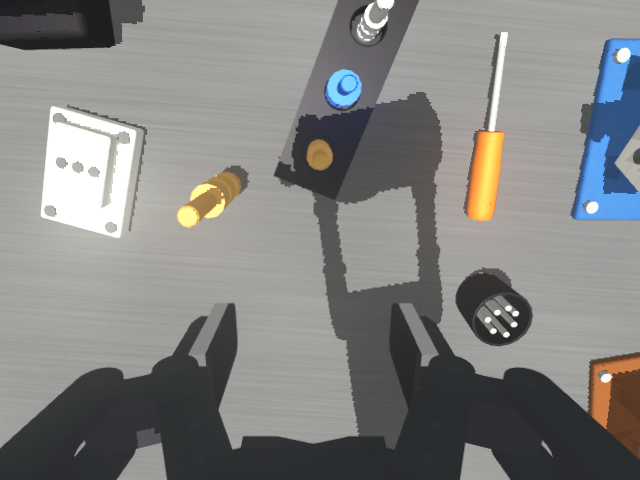

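The wrist picture shows the rack's brass spool at (320,155), stem end at 112 mm. The loose look-alike at (205,200) stands about 136 mm, so it is larger and not meant. Grasping the rack's spool near the stem end.

```bash
python3 -m handwheel '[[0.76,0.108,0.5,0,40],[0.76,0.108,0.5,0,40],[0,0,0.98,0,40],[0,0,0.98,0,40],[0,0,0.98,0,40],[0,0,0.98,0,40],[0,0,0.98,0,40],[0,0,0,0,40]]' && python3 -m handwheel '[[0,0,0,0,0],[0,0,0,0,0],[0,0,0,0,0],[0,0,0,0,0]]' 40
```

```text
time_s: 8.88
position: [522.1, 158.6, 79.8]
orientation: [3.138, 0.125, -0.009]
ft_force: [-0.2, 0.1, 0.4]
width: 39.6
gripper_force: 0.0
time_s: 9.38
position: [524.6, 160.0, 84.8]
orientation: [-3.139, -0.127, -0.005]
ft_force: [0.3, -0.4, 5.2]
width: 10.8
gripper_force: 39.5
```

```bash
python3 -m handwheel '[[0,0,-0.33,0,0],[0,0,-0.33,0,0],[0,0,0,0,0]]' && python3 -m handwheel '[[-0.267,0,0.03,0,0],[-0.267,0,0.04,0,0],[-0.267,0,0.05,0,0]]' && python3 -m handwheel '[[-0.267,0,0.06,0,0],[-0.267,0,0.07,0,0],[-0.267,0,0.08,0,0],[0,0,0,0,0],[0,0,0,0,0]]'
cat > spool.py <<'E'
from h import *
from scipy.optimize import least_squares
def spool(c="scene",save=None):
    s=arm.get_state(); i=camera_info(c); im,d=grab_frame(c); W=cloud(d,i)
    if save: cv2.imwrite(save,im)
    g=s["position"]+[0,0,19]
    hsv=cv2.cvtColor(im,cv2.COLOR_BGR2HSV); m=(hsv[...,0]>12)&(hsv[...,0]<28)&(hsv[...,1]>90)
    P=W[m&(np.linalg.norm(W-g,axis=-1)<112)]
    cam=-i["R"].T@i["t"]
    # cylinder fit: axis through p, dir a; stem r6 near g, land r11 beyond
    def res(v):
        p=v[:3]; a=np.array([v[3],v[4],-1]); a/=np.linalg.norm(a); q=P-p; t=q@a; r=np.linalg.norm(q-np.outer(t,a),axis=1)
        return np.minimum(abs(r-11),abs(r-6))
    best=min((least_squares(res,[*(g+[0,0,0]),x,y],loss="soft_l1") for x in(0,.3,.6,-.3) for y in(0,)),key=lambda f:f.cost)
    v=best.x; a=np.array([v[3],v[4],-1]); a/=np.linalg.norm(a)
    t=(P-v[:3])@a; end=v[:3]+a*np.percentile(t,99)
    print(c,len(P),"resid",abs(best.fun).mean().round(2),"axis",a.round(3),"tilt",np.degrees(np.arccos(-a[2])).round(1),"az",np.degrees(np.arctan2(a[1],a[0])).round(1))
    tt=(g-v[:3])@a; on=v[:3]+a*tt; print("lowest seen end",end.round(1),"axis at grasp",on.round(1),"g",g.round(1),"extent",np.percentile(t-tt,[1,99]).round(1))
    return a,on,P
if __name__=="__main__":
    import sys; spool("scene",sys.argv[1])
E
python3 spool.py pics/s2.png
```

```text
time_s: 9.75
position: [524.1, 159.9, 103.8]
orientation: [-3.139, -0.127, -0.003]
ft_force: [-0.0, 0.1, -0.7]
width: 10.6
gripper_force: 39.0
time_s: 10.12
position: [499.8, 158.0, 99.7]
orientation: [-3.138, -0.127, -0.004]
ft_force: [4.5, 0.8, 2.9]
width: 10.8
gripper_force: 39.8
time_s: 10.75
position: [475.3, 155.9, 92.2]
orientation: [3.139, 0.127, -0.002]
ft_force: [1.6, 1.0, 2.4]
width: 10.9
gripper_force: 40.0
scene 905 resid 11.59 axis [ 0.243 -0.848 -0.471] tilt 61.9 az -74.0
lowest seen end [515.1 140.8  44.7] axis at grasp [502.  186.4  70.1] g [475.3 155.9 111.2] extent [-95.6  53.9]
```

```bash
python3 -m handwheel '[[-0.1,0,-0.6,0,0],[-0.1,0,-0.8,0,0],[0,0,-1,0,0],[0,0,-1,0,0],[0,0,-1,0,0],[0,0,-0.8,0,0],[0,0,-0.5,0,0],[0,0,0,0,0],[0,0,0,0,0]]'; python3 spool.py pics/s3.png
python3 -c "
import cv2;im=cv2.imread('pics/s3.png');cv2.imwrite('pics/s3c.png',cv2.resize(im[130:370,220:540],(640,480)))"
```

```text
time_s: 11.92
position: [469.3, 155.3, 262.3]
orientation: [3.139, 0.127, -0.004]
ft_force: [0.6, 0.4, -1.9]
width: 10.7
gripper_force: 39.8
scene 609 resid 0.99 axis [ 0.454  0.032 -0.891] tilt 27.1 az 4.1
lowest seen end [513.4 160.5 198.5] axis at grasp [470.8 157.5 282.2] g [469.3 155.3 281.3] extent [-4.4 94. ]
```

View pics/s3c.png

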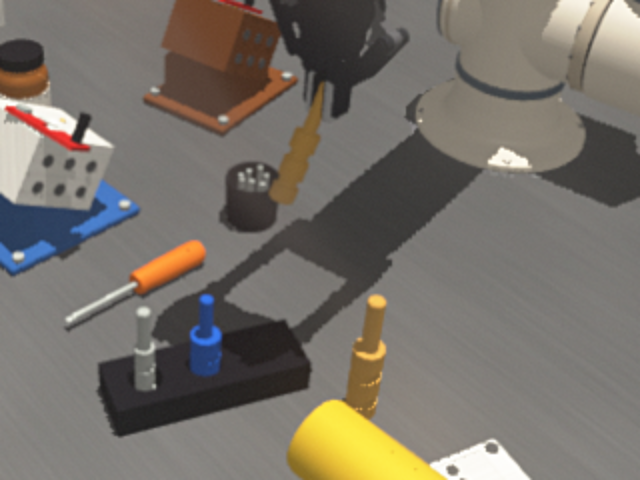

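The crop shows the brass spool held and tilted in the pads, plain end towards +x, and the other spools untouched. Next I check the keeper angle.

```bash
cat > keep.py <<'E'
from h import *
psi=np.radians(4.6); X=np.array([.8660*np.cos(psi),.8660*np.sin(psi),.5]); Z=np.array([-.5*np.cos(psi),-.5*np.sin(psi),.8660]); Y=np.cross(Z,X)
M=np.array([549.5,-168.7,116.9])
def keeper(c):
    i=camera_info(c); im,d=grab_frame(c); W=cloud(d,i); V=(W-M)@np.stack([X,Y,Z],1)
    h=cv2.cvtColor(im,cv2.COLOR_BGR2HSV); m=((h[...,0]<6)|(h[...,0]>174))&(h[...,1]>150)
    q=V[m&(abs(V[...,2]-7)<6)&(np.hypot(V[...,0]-40,V[...,1])<100)]
    r=np.hypot(q[:,0]-40,q[:,1]); th=np.arctan2(q[:,1],40-q[:,0]); f=r>50
    print(c,len(q),"keeper theta",np.median(th[f]),"rmax",r.max() if len(r) else 0)
    q=V[(im.max(-1)<60)&(V[...,2]>10)&(V[...,2]<42)&(abs(np.hypot(V[...,0]-40,V[...,1])-75)<15)]
    if len(q): print("post",len(q),q.mean(0).round(1),q.max(0).round(1))
    return im
if __name__=="__main__":
    keeper("top"); cv2.imwrite("pics/k.png",keeper("scene"))
E
python3 keep.py
```

```text
top 250 keeper theta 1.4822346041039283 rmax 90.12832972393822
post 27 [29.  78.1 33.1] [34.8 82.6 41.2]
scene 185 keeper theta 1.5224961825712051 rmax 93.74073048487054
post 57 [28.3 80.9 25.2] [32.3 84.8 37.2]
```

```bash
python3 -m handwheel '[[0.011,0.998,0,0,0],[0.011,0.998,0,0,0],[0.011,0.998,0,0,0],[0.011,0.998,0,0,0],[0.011,0.998,0,0,0],[0.011,0.998,0,0,0],[0.011,0.998,0,0,0],[0.011,0.998,0,0,0],[0.011,0.998,0,0,0],[0.011,0.998,0,0,0],[0.011,0.998,0,0,0],[0,0,0,0,0]]' && python3 -m handwheel '[[0,0,0.8,0,0],[0,0,0.8,0,0],[0,0,0.65,0,0],[0,0,0,0,0],[0,0,0,0,0]]'; python3 - <<'E'
from spool import *
from keep import M,X,Y,Z
for c in("scene","top","wrist"):
    a,on,P=spool(c,f"pics/{c}4.png"); V=np.stack([X,Y,Z],1)
    g=arm.get_state()["position"]+[0,0,19]
    print("end by axis@grasp",((on+94.5*a-M)@V).round(1),"end by tool+axis",((g+94.5*a-M)@V).round(1),"axis in V",(a@V).round(3))
E
```

```text
time_s: 13.58
position: [499.5, -174.1, 262.3]
orientation: [-3.139, -0.123, 0.003]
ft_force: [-0.3, 0.1, -0.9]
width: 10.2
gripper_force: 39.7
time_s: 14.2
position: [500.2, -172.4, 197.1]
orientation: [3.139, 0.127, 0.002]
ft_force: [1.6, 0.4, -0.1]
width: 10.4
gripper_force: 39.7
scene 359 resid 2.42 axis [ 0.316  0.187 -0.93 ] tilt 21.5 az 30.7
lowest seen end [ 541.  -160.3  132.9] axis at grasp [ 511.8 -177.7  219. ] g [ 500.2 -172.4  216.1] extent [-75.   92.5]
end by axis@grasp [ 0.9  9.3 15.8] end by tool+axis [-9.9 15.3 19.2] axis in V [-0.18   0.161 -0.97 ]
top 2 resid 0.0 axis [ 0.113  0.994 -0.002] tilt 89.9 az 83.5
lowest seen end [538.5 -90.3 173. ] axis at grasp [ 528.7 -175.9  173.1] g [ 500.3 -172.6  216.5] extent [84.  86.1]
end by axis@grasp [25.3 87.2 50.1] end by tool+axis [ 22.8  92.8 101.7] axis in V [ 0.166  0.981 -0.098]
wrist 7659 resid 0.69 axis [ 0.452  0.034 -0.891] tilt 27.0 az 4.3
lowest seen end [ 544.9 -170.4  136.1] axis at grasp [ 503.3 -173.5  218. ] g [ 500.4 -172.6  216.6] extent [-7.8 91.9]
end by axis@grasp [ 5.4 -1.3 16.4] end by tool+axis [ 2.1 -0.3 16.5] axis in V [-0.053 -0.003 -0.999]
```

View pics/wrist4.png

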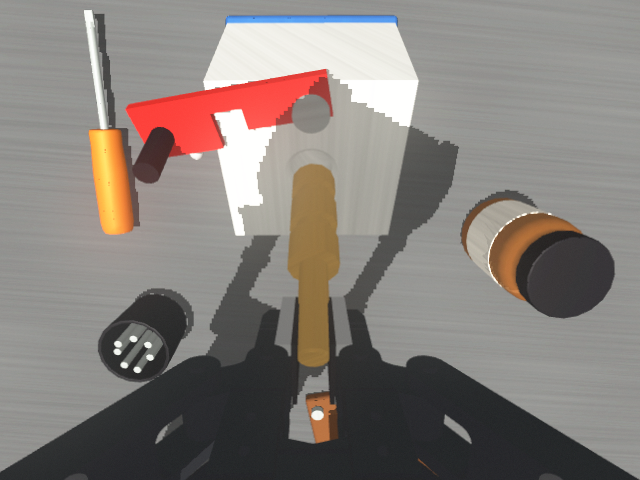

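The spool end at (314,166) sits just in front of the bore mouth, whose far rim is near (312,149). The keeper is well aside. Checking the projected rim against that.

```bash
python3 - <<'E'
from h import *
from keep import M,X,Y,Z
i=camera_info("wrist"); g=arm.get_state()["position"]+[0,0,19]
V=np.stack([X,Y,Z],1)
print("rim far/left/right/ctr",proj([M+14.7*X,M+14.7*Y,M-14.7*Y,M],i).round(1))
a=np.array([.452,.034,-.891]); n=np.cross(np.cross(a,[0,0,1]),a); n/=np.linalg.norm(n)
xx=np.array([.891,.06,.452])
for name,p in(("tool",g),("fit",np.array([503.3,-173.5,218]))):
    e=p+94.5*a; print(name,(e-M)@V,proj([e+8*xx*1.0,e+11*xx-3*a,e],i).round(1))
    st=p-9.5*a; print("stem end",proj([st,st-6*xx,st+6*xx],i).round(1))
im=cv2.imread("pics/wrist4.png"); cv2.imwrite("pics/c4.png",cv2.resize(im[120:270,212:412],(800,600),interpolation=cv2.INTER_CUBIC))
E
```

```text
rim far/left/right/ctr [[311.  147.6]
 [284.7 170. ]
 [337.4 170. ]
 [311.  170. ]]
tool [ 2.05289463 -0.26854199 16.54640275] [[311.6 173.3]
 [311.7 171.8]
 [311.5 186.1]]
stem end [[310.3 369.5]
 [310.2 378. ]
 [310.5 360.6]]
fit [ 5.33087742 -1.30225733 16.43685643] [[313.7 168. ]
 [313.7 166.3]
 [313.5 181. ]]
stem end [[313.4 364.9]
 [313.2 373.6]
 [313.6 355.6]]
```

View pics/c4.png

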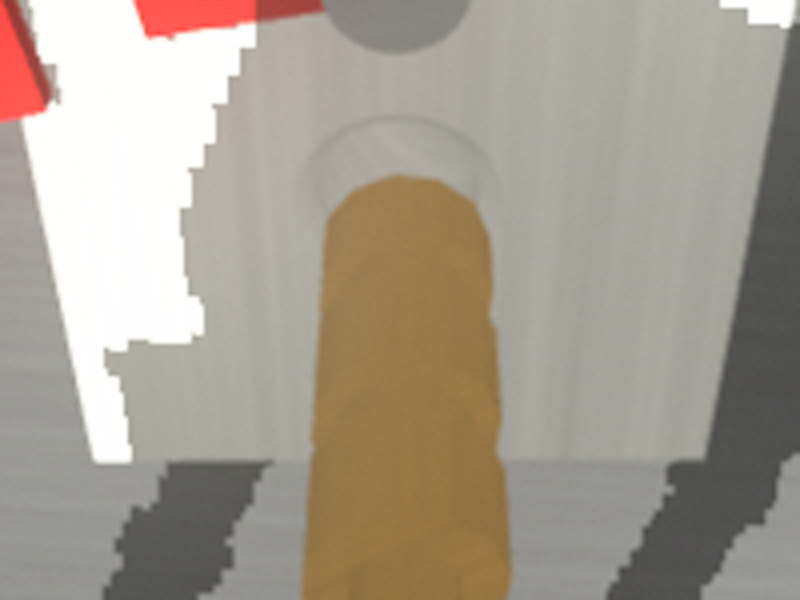

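```bash
python3 -m handwheel '[[0.004,-0.022,0.19,0,0],[0.004,-0.022,0.19,0,0],[0,0,0,0,0],[0,0,0,0,0]]' && python3 -m handwheel '[[0.067,0,0.115,0,0],[0.067,0,0.115,0,0],[0.067,0,0.115,0,0],[0,0,0,0,0],[0,0,0,0,0]]'; python3 - <<'E'
from spool import *
from keep import M,X,Y,Z
a,on,P=spool("wrist","pics/wrist5.png"); V=np.stack([X,Y,Z],1)
print("end",((on+94.5*a-M)@V).round(1),"axis in V",(a@V).round(3)); s=arm.get_state(); print(s["ft_force"])
E
```

```text
time_s: 14.85
position: [500.0, -171.2, 184.6]
orientation: [-3.139, -0.127, 0.0]
ft_force: [-0.8, -0.1, -1.1]
width: 10.4
gripper_force: 39.7
time_s: 15.48
position: [506.0, -170.7, 174.4]
orientation: [-3.139, -0.127, 0.0]
ft_force: [-0.3, -0.4, -1.3]
width: 10.5
gripper_force: 39.7
wrist 7624 resid 0.7 axis [ 0.451  0.034 -0.892] tilt 26.9 az 4.3
lowest seen end [ 550.  -168.5  113.9] axis at grasp [ 509.  -171.6  194.9] g [ 506.  -170.7  193.4] extent [-7.8 90.8]
end [-1.3  0.2 -6.6] axis in V [-0.054 -0.002 -0.999]
[ 0.31363118 -0.20103577 -1.528845  ]
```

```bash
python3 -m handwheel '[[0.038,0,0.132,0,0],[0.038,0,0.132,0,0],[0.038,0,0.132,0,0],[0.038,0,0.132,0,0],[0,0,0,0,0]]' && python3 -m handwheel '[[0.067,0,0.115,0,0],[0.067,0,0.115,0,0],[0.067,0,0.115,0,0],[0,0,0,0,0]]'; python3 - <<'E'
from spool import *
from keep import M,X,Y,Z
a,on,P=spool("wrist","pics/wrist6.png"); V=np.stack([X,Y,Z],1)
print("end",((on+94.5*a-M)@V).round(1),"axis in V",(a@V).round(3)); s=arm.get_state(); print(s["ft_force"])
E
```

```text
time_s: 16.15
position: [511.2, -170.4, 158.5]
orientation: [3.139, 0.127, 0.002]
ft_force: [3.5, -1.2, -0.0]
width: 11.0
gripper_force: 39.6
time_s: 16.65
position: [516.9, -169.9, 147.7]
orientation: [3.139, 0.127, 0.0]
ft_force: [5.3, -0.7, 1.1]
width: 10.8
gripper_force: 39.7
wrist 6312 resid 1.08 axis [ 0.542 -0.096 -0.835] tilt 33.4 az -10.0
lowest seen end [ 551.8 -171.5  113.8] axis at grasp [ 517.5 -165.4  166.6] g [ 516.9 -169.9  166.7] extent [-7.4 63.3]
end [  1.7  -7.3 -34.6] axis in V [ 0.044 -0.139 -0.989]
[ 4.32519333 -1.4469847   0.60913127]
```

```bash
python3 -m handwheel '[[0.069,0,0.115,0,0],[0.069,0,0.115,0,0],[0.069,0,0.115,0,0],[0.069,0,0.115,0,0],[0,0,0,0,0]]' && python3 -m handwheel '[[0.067,0,0.115,0,0],[0.067,0,0.115,0,0],[0.067,0,0.115,0,0],[0,0,0,0,0]]' && python3 -m handwheel '[[0.034,0,0.058,0,0],[0.034,0,0.058,0,0],[0,0,0,0,0]]'
```

```text
time_s: 17.32
position: [524.8, -169.1, 133.6]
orientation: [-3.139, -0.127, 0.001]
ft_force: [4.3, -1.6, 0.8]
width: 10.7
gripper_force: 39.6
time_s: 17.82
position: [530.4, -169.0, 125.0]
orientation: [3.138, 0.127, -0.001]
ft_force: [-2.8, -0.1, 9.1]
width: 10.4
gripper_force: 40.5
time_s: 18.2
position: [531.5, -169.4, 125.4]
orientation: [3.137, 0.126, -0.001]
ft_force: [-14.4, 0.9, 25.6]
width: 10.8
gripper_force: 42.4
```

```bash
python3 -m handwheel '[[0,0,0,0,30],[0,0,0,0,30],[-0.3,0,-0.8,0,30],[-0.5,0,-1,0,30],[-0.5,0,-1,0,30],[-0.5,0,-1,0,30],[0,0,0,0,30]]'; python3 - <<'E'
from h import *
from keep import M,X,Y,Z,keeper
V=np.stack([X,Y,Z],1)
for c in("wrist","scene"):
    i=camera_info(c); im,d=grab_frame(c); W=cloud(d,i); Q=(W-M)@V; cv2.imwrite(f"pics/{c}7.png",im)
    h=cv2.cvtColor(im,cv2.COLOR_BGR2HSV); m=(h[...,0]>12)&(h[...,0]<28)&(h[...,1]>90)
    q=Q[m&(np.hypot(Q[...,0],Q[...,1])<18)&(Q[...,2]>-5)&(Q[...,2]<60)]
    print(c,len(q),"z pct",np.percentile(q[:,2],[1,50,90,95,99]).round(1)); t=q[q[:,2]>np.percentile(q[:,2],99)-1.5]; print(len(t),"stem end",t.mean(0).round(1))
    f=Q[(abs(Q[...,0]+35)<15)&(abs(Q[...,1])<45)&(abs(Q[...,2])<6)]; print("face z",np.median(f[:,2]))
    for lo in range(0,40,8):
        s=q[(q[:,2]>lo)&(q[:,2]<lo+8)]
        if len(s): print(lo,len(s),s.min(0).round(1)[:2],s.max(0).round(1)[:2])
E
```

```text
time_s: 19.08
position: [479.1, -173.2, 236.5]
orientation: [3.138, 0.126, 0.004]
ft_force: [-0.0, 0.4, 0.2]
width: 29.8
gripper_force: 0.0
wrist 1432 z pct [-4.5 14.  40.1 40.6 41.2]
196 stem end [-0.1 -0.4 40.5]
face z -0.10215867462201808
0 110 [-3.5 -5.2] [5.8 9.5]
8 133 [-1.6 -5.6] [5.4 5.5]
16 144 [-0.9 -5.6] [5.1 5.4]
24 143 [ 0.1 -5.9] [5.2 5.3]
32 236 [-5.9 -5.9] [5.3 5.1]
scene 105 z pct [-0.8 20.  36.6 38.  40.2]
5 stem end [-1.3  5.3 39.7]
face z -0.28103593679660677
0 21 [-6.4  0.1] [ 5.1 15.1]
8 20 [-5.   0.5] [ 3.6 11.6]
16 18 [-4.8  2.7] [ 4.2 13.2]
24 20 [-5.1 -0.2] [ 5.2 13. ]
32 20 [-6.  -3.4] [ 3.9 11.7]
```

The stem end measures 40.5 mm above the face, so the spool is fully home. Now I pinch the post and swing the keeper shut along its arc.

```bash
python3 -m handwheel '[[0.684,-0.613,0,0,40],[0.684,-0.613,0,0,40],[0.684,-0.613,0,0,40],[0.684,-0.613,0,0,40],[0,0,0.95,0,40],[0,0,0.95,0,40],[0,0,0.95,0,40],[0,0,0.13,0,40],[0,0,0,0,40]]' && python3 -m handwheel '[[0,0,0,0,0],[0,0,0,0,0],[0,0,0,0,0],[0,0,0,0,0]]' 30
```

```text
time_s: 20.3
position: [554.7, -92.8, 144.4]
orientation: [-3.138, -0.127, 0.003]
ft_force: [0.2, -0.7, 0.7]
width: 40.2
gripper_force: 0.0
time_s: 20.8
position: [555.2, -93.1, 146.3]
orientation: [3.139, 0.127, 0.002]
ft_force: [-1.8, 0.6, 4.9]
width: 10.8
gripper_force: 29.6
```

```bash
python3 -m handwheel '[[-0.384,0.08,0.222,0,0],[-0.401,0.183,0.232,0,0],[-0.364,0.27,0.21,0,0],[-0.312,0.347,0.18,0,0],[0,0,0,0,0]]' && python3 -m handwheel '[[-0.242,0.41,0.14,0,0],[-0.136,0.343,0.078,0,0],[-0.087,0.36,0.05,0,0],[0,0,0,0,0]]' && python3 -m handwheel '[[-0.032,0.247,0.018,0,0],[-0.012,0.25,0.007,0,0],[0,0.03,0,0,0],[0,0,0,0,0]]'
```

```text
time_s: 21.42
position: [514.1, -124.6, 121.2]
orientation: [3.136, 0.124, 0.006]
ft_force: [0.9, -2.9, 5.0]
width: 10.2
gripper_force: 32.1
time_s: 21.92
position: [502.2, -157.9, 112.7]
orientation: [3.139, 0.126, 0.001]
ft_force: [-2.1, -0.1, 5.6]
width: 10.3
gripper_force: 33.4
time_s: 22.42
position: [501.2, -171.9, 111.4]
orientation: [-3.136, -0.128, 0.003]
ft_force: [-5.0, 4.7, 7.0]
width: 10.4
gripper_force: 33.8
```

```bash
python3 -m handwheel '[[0,0.07,0,0,0],[0,0.03,0,0,0],[0,0,0,0,0]]' && python3 -m handwheel '[[0,-0.05,0,0,20],[0,0,0,0,40],[0,0,0,0,40],[0,0,-1,0,40],[0,0,-1,0,40],[-0.5,0,-1,0,40],[-0.8,0,-1,0,40],[0,0,0,0,40]]'; python3 - <<'E'
from h import *
from keep import *
for c in("wrist","scene","top"): 
    im=keeper(c); 
    if c=="wrist": cv2.imwrite("pics/w9.png",im)
E
```

```text
time_s: 22.8
position: [501.2, -172.2, 111.3]
orientation: [-3.131, -0.131, 0.005]
ft_force: [-6.8, 14.7, 9.1]
width: 10.6
gripper_force: 34.2
time_s: 23.8
position: [463.6, -178.6, 234.5]
orientation: [3.136, 0.125, 0.008]
ft_force: [1.4, -0.0, -0.0]
width: 40.1
gripper_force: 0.0
wrist 3393 keeper theta 0.07951109834794645 rmax 86.91663339943072
post 634 [-32.1  -0.3  28.2] [-27.6   5.4  38.4]
scene 142 keeper theta 0.23553357578386808 rmax 86.81166297944529
post 60 [-34.2   6.7  23.5] [-28.9  12.   37.6]
top 173 keeper theta 0.18766639768000895 rmax 87.49498395212487
post 6 [-31.5   6.6  16.9] [-28.6   9.3  22.7]
```

View pics/w9.png

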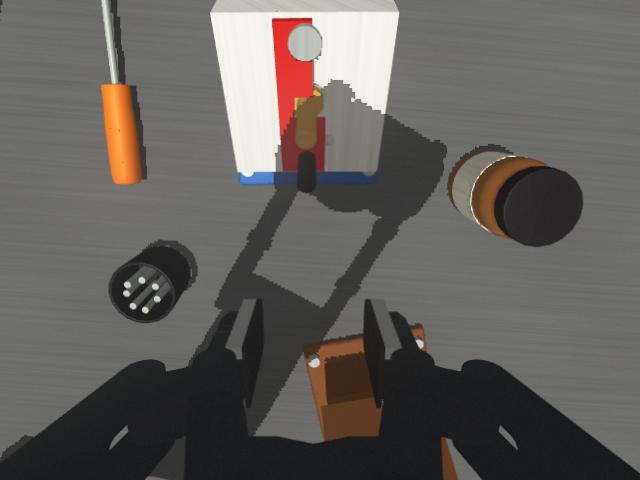

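```bash
python3 - <<'E'
from h import *
from keep import *
V=np.stack([X,Y,Z],1)
i=camera_info("wrist"); im,d=grab_frame("wrist"); Q=(cloud(d,i)-M)@V
h=cv2.cvtColor(im,cv2.COLOR_BGR2HSV); m=((h[...,0]<6)|(h[...,0]>174))&(h[...,1]>150)&(abs(Q[...,2]-7)<4)&(np.hypot(Q[...,0]-40,Q[...,1])<100)
b=(abs(Q[...,2])<1.5)&(abs(Q[...,0])<55)&(abs(Q[...,1])<55)
A=[];B=[];C=[]
for x in np.arange(-44,36,4):
    r=Q[m&(abs(Q[...,0]-x)<2)][:,1]; e=Q[b&(abs(Q[...,0]-x)<2)][:,1]
    if len(r)>5: A.append((x,r.max(),r.min()))
    if len(e): B.append((x,e.min(),e.max()))
A=np.array(A);B=np.array(B); print(A.round(1).tolist()); print(B[::4].round(1).tolist())
print("plate edge slope",np.polyfit(A[:,0],A[:,1],1),"body edges",np.polyfit(B[:,0],B[:,1],1),np.polyfit(B[:,0],B[:,2],1))
p=Q[(im.max(-1)<70)&(Q[...,2]>10)&(Q[...,2]<42)&(np.hypot(Q[...,0]+35,Q[...,1])<14)]
for lo in(10,18,26,33): s=p[(p[:,2]>lo)&(p[:,2]<lo+8)]; print(lo,len(s),s[:,1].min() if len(s) else 0,s[:,1].max() if len(s) else 0)
E
```

```text
[[-44.0, 15.2, -11.2], [-40.0, 15.8, -11.1], [-36.0, 15.5, -11.7], [-32.0, 15.3, -11.6], [-28.0, 15.0, -11.5], [-24.0, 15.4, -11.4], [-20.0, 16.5, -11.3], [-16.0, 16.4, -11.2], [-12.0, 16.5, -11.1], [-8.0, 16.5, -11.1], [-4.0, 16.4, 7.2], [0.0, 16.6, 7.6], [4.0, 16.4, 7.4], [8.0, 16.6, -3.7], [12.0, 16.6, -3.7], [16.0, 16.8, -3.7], [20.0, 16.6, -3.6], [24.0, 16.7, -3.6], [28.0, 16.6, -3.6], [32.0, 16.8, 5.5]]
[[-44.0, -49.6, 49.4], [-28.0, -49.8, 49.7], [-12.0, -49.7, 49.7], [4.0, -49.9, 50.1], [20.0, -50.0, 49.9]]
plate edge slope [ 0.02087669 16.33658296] body edges [-2.13966096e-03 -4.97719294e+01] [8.12893647e-03 4.99130520e+01]
10 129 -5.665067261327882 5.404914652499876
18 142 -6.224332685732231 5.231024335041373
26 135 -6.1986438602356975 5.583289286608546
33 298 -6.126424216650281 5.583289286608546
```

The plate edge is parallel to the block (slope about 0.005) and the post is centred at y ≈ 0. The keeper is therefore shut in its detent, and the arm is clear of everything.

```bash
python3 -c "
from workcell import ticket; print(ticket.close_job())"
```

```text
the job is handed in; nothing more can be done
None
```

The job is handed in at about 24 s on the robot's clock: the brass spool is fully home in the aluminium valve body (stem end measured 40.5 mm above the face), the keeper is shut round its stem (measured angle about 0, click not sensed directly), and the gripper has let go and backed clear.

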